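Load a lamp module into the light-tight test box through its sprung flap

ROBOT

A 7-joint arm with a two-finger parallel gripper is mounted at the origin on the work surface. World frame = base frame: x ahead of the robot, y to its left, z up, the work surface at z = 0. Lengths are in m, angles in rad, forces in N, time in s.
With the tool pointing down it reaches from about 0.35 to 0.9 m from the base axis. Payload 8.1 kg.
Tool frame: the origin (TCP) lies midway between the tips of the shut fingers; the grasp point (between the pads) lies 19 mm behind it (hold_point_z is the distance from the TCP to the grasp point, in m); z points along the fingers, y is the direction in which the jaws open and shut (so a half turn about z gives the same grasp; the last joint's range is limited). The gripper opens to 92 mm and grips with 3 to 60 N. Pads are 19 mm wide; open, the fingers measure 130 mm over their backs; the gripper's body (75 mm by 190 mm) begins 47 mm behind the grasp point.
Start: joints at [-1.244, 0.434, 0.025, 1.573, -0.012, 1.134, -0.075], TCP at [0.26, 0.568, 0.227] pointing down, gripper open.
Joint ranges: [-2.62, 2.62], [-0.44, 2.09], [-1.27, 1.32], [0.08, 2.57], [-1.32, 4.46], [0.12, 2], [-2.74, 2.74]. Speed limits (rad/s): [2.22, 2.22, 3.01, 3.01, 3.14, 3.14, 3.14].

INTERFACE

Orientations are given as a rotation vector (axis times angle).
In Python, from workcell import observe, read_camera, camera_model, close_job, hold_point_z gives the robot as it stands. The module is installed in compiled form; this text tells all that it offers.
- The arm moves only by the tool send_rows, never from a script. Its argument "plan" is a list of rows, each an object with "grip": the closure, from 0 (fully open) to 1 (shut); "travel": the shift along the world's x, y, z in mm, a list of three; "turn": the turn about the world's z in rad. A call has 1 to 5 rows; each row shifts and turns the commanded pose from where the row before left it; what a row does not reach is not made up. A row lasts 1/12 s, in which the tool goes at most 41.7 mm and 7.16 degrees, less where a joint would pass 70% of its speed; a pose out of reach is approached as far as the arm can. A call with a gripper value outside its range is refused whole. The fingers move at their own pace and stop on an object; the grip force is fixed at half the most. Time passes only in rows, so rows that do not move let the fingers close. It gives the time, the measured TCP pose, the force and the opening at its end, in the units of the state.
- observe(): the state, without advancing time (a new reading comes with each control period).
- read_camera(name): name is "scene" or "side" or "wrist"; returns the picture (400x640x3 uint8, red, green, blue); there is no depth.
- camera_model(name): a dict with "fov_y" (degrees; the focal length in pixels is half the picture's height over the tangent of half this angle, whatever the lens; pixels are square), "cx", "cy" (the principal point, pixels), "pose" (4x4, takes a point from camera to world coordinates); the wrist camera has in their place "mount" (4x4, takes a point from camera to tool coordinates, whose origin is the TCP and whose axes are the flange's). Camera axes: x right, y down, z forward; pixel columns grow to the right and rows downward; lengths in m; the calibration is good to about 2 mm. A picture is of the moment at which its call begins: read the wrist's pose just before it. camera_model takes no time and is no camera call.
- close_job(): hands the job in, once; it reports no verdict.
The state is a dict: "clock": time; "joint_positions": joint angles; "qvel": joint speeds; "joint_efforts": joint torques, N m; "position": TCP position; "eef_rot": TCP orientation; "ft_force": force on the tool from outside, world axes, zero at the start; "ft_torque": the same for the moment, N m; "finger_gap": finger opening in m.
Only numpy, scipy, OpenCV 4.12 (cv2) and the standard library are available. Lean on these libraries where they do the work, as an engineer would, in place of code of your own. Each camera call takes 0.05 s, during which the arm holds its last target.

TASK

Put the lamp module with the red lens into the green test box: set it on the apron and push it with the push stick through the orange sprung flap and on along the tunnel, until it has pressed the contact plunger hidden inside fully home, but stop there: forcing it further would shift the clamped carriage behind the plunger. Then draw the stick out so that the flap closes behind the module, lay the stick back in its rest, and leave the other things on the bench where they are.

Things in the scene. Friction and masses are not known exactly. Their poses are not given: they have to be found in the camera images.
- test_box: Green straight tunnel fixed to the table, 265 mm long, 100 wide, 108 high. Origin: on the table, under the middle of the closed flap. +x: level, into the box, the push direction; z up. Inside, the tunnel is 60 mm wide (y +-30 mm) to x=259 mm; its floor is 4 mm above the table. The module slides in lengthways.
- flap_mouth (a point): Top of the floor plate right under the closed flap (test_box x=0, y=0, 4 mm above the table). The plate also reaches out in front as an open apron to test_box x=-125 mm, between two black guide strips (inner faces at y +-30 mm, tops 12 mm above the table, slightly flared at the outer end).
- flap (a joint): Orange flap in the box's mouth, 56 mm wide, 72 tall, hinged on its top edge 78 mm above the table. 0 = closed (upright, lower edge 2 mm above the plate), up to 1.45 rad as it swings into the box. A light spring shuts it (0.04 N m closed, 0.2 N m at 1.4 rad). It drags on what passes under it, and shuts behind the module once its rear end is about 70 mm inside.
- plunger (a joint): Hidden brass plate, 44 mm wide, 34 tall, standing across the tunnel. 0 = untouched, 0.010 m = fully home (bottomed on its carriage), in the push direction. About 3.5 N moves it; it has no spring and stays where pushed. Its untouched face is 155 to 204 mm in from the closed flap: the depth differs from start to start and cannot be seen, so find it by feel.
- module_red: The lamp module to load: black block 70 x 50 x 46 mm (x, y, z) with a round red lens on its top, about 0.25 kg. Origin: centre of its underside; x along its 70 mm length, z up. Either end may go in first. It starts on the bench.
- module_yellow: Bystander: a like module with a yellow lens. Same size and origin.
- module_blue: Bystander: a like module with a blue lens. Same size and origin.
- push_stick: Straight stick, 300 mm long, 0.16 kg. Origin: middle of its length, on its flat underside; x towards the pushing tip, z up. Yellow handle 30 mm wide, 34 tall, x=-150 to -50 mm; aluminium shaft 18 wide, 26 tall, on to the tip at x=+150. It balances at about x=-65. It starts lying in its rest; at about x=-90, between the yokes, the handle is free for a grasp from above.
- stick_rest: Wooden rest fixed to the table: base 330 x 50 x 6 mm with two U-shaped yokes. Origin: on the table, where the lying stick's origin belongs; x along the stick towards its tip. Yokes, each 16 mm long, at x=-140 mm (44 mm wide inside, for the handle) and x=+50 mm (32 mm, for the shaft); seats 20 mm above the table, cheeks 36 mm.
- jar: Bystander: amber jar, 60 mm across, 75 mm high. Origin: centre of its underside.
- mug: Bystander: blue mug, 76 mm across, 90 mm high. Origin: centre of its underside.
- screwdriver: Bystander: screwdriver lying on the bench.
- tape_roll: Bystander: white tape roll, 90 mm across, 19 mm high. Origin: centre of its underside.
- meter: Bystander: orange hand meter, 140 x 75 x 32 mm. Origin: centre of its underside.
- lamp_head: Bystander: cone-shaped lamp head, 110 mm across, 110 mm high. Origin: centre of its underside.
- clamp (a joint): Hidden carriage that carries the plunger, held in the tunnel by a friction clamp. 0 = where it was set. It gives way and slides back, in the push direction, only when the bottomed plunger is pressed with more than about 18 N: this is what forcing does, and more than 3 mm spoils the setting. It does not come back. Push slowly near the plunger and stop as soon as it has bottomed.
Things that resemble listed ones, but are neither listed nor needed, are in the scene too. What is shaped like the module_red but purple is not meant.

How it is judged:
By the outcome, as a careful person would: the job done as asked, in the order asked, and still so for the second after the job is handed in, with the robot touching nothing.
It also fails if it takes over 67 s, if anything falls off the work surface, if the arm or the gripper's body presses on something with over 40 N, if the wrist force passes 120 N, or if a joint passes its speed limit or range.

## Working session

There is one attempt and no reset: what is moved stays moved. The work goes in short steps, Python scripts to look and compute and a tool call to move; the robot and the scene stay as the last step left them, time stands still between calls to the robot, and variables do not carry over. Pictures are saved under pics/ and viewed, and the job is handed in when it is done.

Besides the shell and the picture viewer there is one more tool, called after ">>>" as name(argument=value, ...), one argument or row to a line, values as JSON. send_rows: Moves the arm, as the interface text tells. Its arguments: {"type":"object","properties":{"plan":{"type":"array","items":{"type":"object","properties":{"grip":{"type":"number"},"travel":{"type":"array","items":{"type":"number"}},"turn":{"type":"number"}}}}},"required":["plan"]}

```bash
mkdir -p pics; ls; python3 - <<'E'
from workcell import *
import cv2, numpy as np
s=observe(); print(s); print(hold_point_z)
for n in ["scene","side","wrist"]:
    m=camera_model(n); print(n,m)
    cv2.imwrite(f"pics/{n}0.png",cv2.cvtColor(read_camera(n),cv2.COLOR_RGB2BGR))
E
```

```text
pics
{'clock': 0.0, 'joint_positions': array([-1.24359445,  0.43523632,  0.02496401,  1.57410387, -0.01159348,
        1.13397768, -0.07510196]), 'qvel': array([-0.00066157,  0.00159955, -0.00191241,  0.00080662, -0.00155314,
       -0.00068465,  0.00189016]), 'joint_efforts': array([ 7.61804113e-04, -6.67859459e+01,  9.85073335e-01, -3.14458787e+01,
       -6.06192020e-02,  4.30799474e-02,  1.32711134e-04]), 'position': array([0.26026862, 0.56766912, 0.22593396]), 'eef_rot': array([-6.69998827e-01, -3.06911830e+00,  2.46368707e-03]), 'ft_force': array([-0.28140559,  0.17806561,  0.18147307]), 'ft_torque': array([ 0.0158142 , -0.01501913, -0.02759148]), 'finger_gap': 0.09207364937073974}
0.0188
scene {'fov_y': 53.469684846467764, 'cx': 313.1775640794596, 'cy': 197.99329063802267, 'pose': array([[-0.82487209,  0.34688046, -0.44638547,  1.07372248],
       [ 0.56527572,  0.49628581, -0.65891104,  0.81678315],
       [-0.00702859, -0.79584819, -0.60545542,  0.84210289],
       [ 0.        ,  0.        ,  0.        ,  1.        ]])}
side {'fov_y': 50.20078558497559, 'cx': 316.9659164497107, 'cy': 194.14703254807162, 'pose': array([[ 8.02158434e-01, -4.47332136e-01,  3.95519667e-01,
         6.04034384e-04],
       [-5.96862201e-01, -5.81565441e-01,  5.52754150e-01,
        -7.13965522e-01],
       [-1.72441257e-02, -6.79467142e-01, -7.33503267e-01,
         1.05697059e+00],
       [ 0.00000000e+00,  0.00000000e+00,  0.00000000e+00,
         1.00000000e+00]])}
wrist {'fov_y': 71.24574707830922, 'cx': 320.1752216698857, 'cy': 197.2022922158665, 'mount': array([[-7.01988101e-04, -9.55407731e-01, -2.95288967e-01,
         8.09455889e-02],
       [ 9.99999610e-01, -5.12197368e-04, -7.20076011e-04,
         3.14059123e-04],
       [ 5.36719956e-04, -2.95289358e-01,  9.55407718e-01,
        -1.57687514e-01],
       [ 0.00000000e+00,  0.00000000e+00,  0.00000000e+00,
         1.00000000e+00]])}
```

View pics/scene0.png

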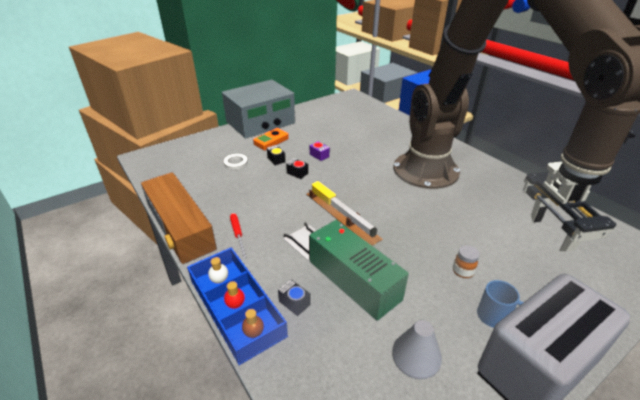

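View pics/side0.png

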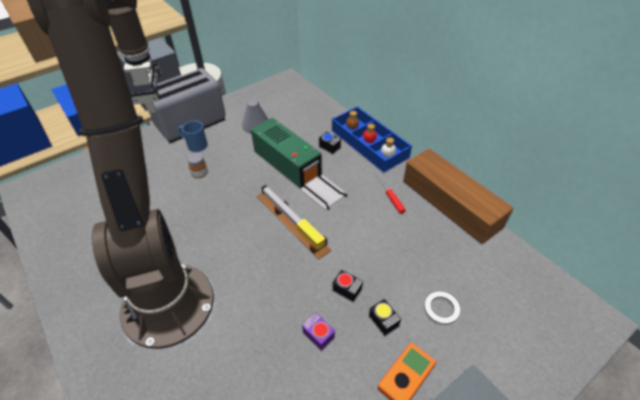

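View pics/wrist0.png

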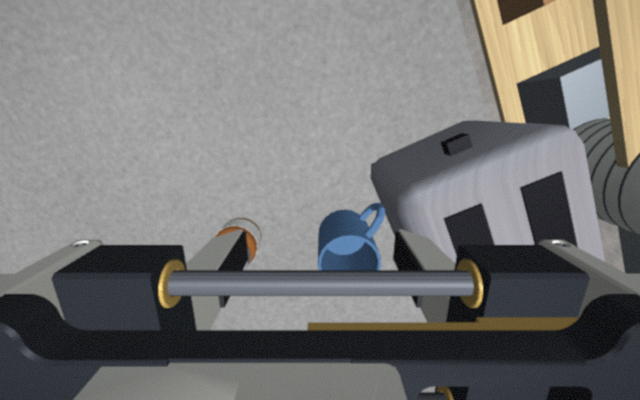

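The scene view shows the red module at (298,168), the stick at (343,208), the green box at (357,265) with its mouth and apron on the left at (300,238). In the side view the red module is at (348,284), the stick runs (265,188)–(325,240), and the flap is at (311,172). The wrist view only shows the jar, mug and toaster.

```bash
cat > h.py <<'E'
from workcell import *
import cv2, numpy as np
from scipy.spatial.transform import Rotation as R
def cam(name,st=None):
    m=camera_model(name)
    f=200/np.tan(np.radians(m['fov_y'])/2)
    if 'pose' in m: T=m['pose']
    else:
        T0=np.eye(4);T0[:3,:3]=R.from_rotvec(st['eef_rot']).as_matrix();T0[:3,3]=st['position']
        T=T0@m['mount']
    return f,m['cx'],m['cy'],T
def ray(c,u,v):
    f,cx,cy,T=c
    d=T[:3,:3]@np.array([(u-cx)/f,(v-cy)/f,1.0]); return T[:3,3],d
def onz(c,u,v,z):
    o,d=ray(c,u,v); return o+d*(z-o[2])/d[2]
def proj(c,p):
    f,cx,cy,T=c
    q=T[:3,:3].T@(np.array(p)-T[:3,3]); return q[:2]/q[2]*f+[cx,cy]
def save(name,im): cv2.imwrite("pics/"+name,cv2.cvtColor(im,cv2.COLOR_RGB2BGR))
E
python3 - <<'E'
from h import *
S=cam('side');C=cam('scene')
for nm,c,u,v,z in [('red',S,346,281,.046),('red',C,298,163,.046),('purp',S,320,330,.046),('yel',S,383,311,.046),('yel',C,277,152,.046),
 ('tip',S,265,188,.046),('end',S,325,238,.054),('tip',C,375,232,.046),('end',C,314,185,.054),('flapside',S,322,178,.004),('apron end',S,334,203,.004),('boxtop near mouthL',S,303,184,.108),('far',S,253,130,.108),
 ('boxtop',C,335,223,.108),('b2',C,310,245,.108),('b3',C,406,272,.108),('b4',C,380,300,.108),('meter',S,407,373,.032),('tape',S,442,307,.019)]:
    print(nm,onz(c,u,v,z).round(3))
E
```

```text
red [ 0.416 -0.258  0.046]
red [ 0.411 -0.261  0.046]
purp [ 0.276 -0.327  0.046]
yel [ 0.436 -0.384  0.046]
yel [ 0.435 -0.376  0.046]
tip [0.427 0.174 0.046]
end [ 0.456 -0.113  0.054]
tip [0.431 0.193 0.046]
end [ 0.449 -0.1    0.054]
flapside [0.628 0.13  0.004]
apron end [0.589 0.013 0.004]
boxtop near mouthL [0.504 0.062 0.108]
far [0.518 0.387 0.108]
boxtop [0.548 0.149 0.108]
b2 [0.655 0.182 0.108]
b3 [0.515 0.395 0.108]
b4 [0.625 0.422 0.108]
meter [ 0.379 -0.53   0.032]
tape [ 0.58  -0.46   0.019]
```

>>> send_rows(
  plan=[
    {"grip":0,"travel":[15,-35,8],"turn":-0.07},
    {"grip":0,"travel":[15,-35,8],"turn":-0.07},
    {"grip":0,"travel":[15,-35,8],"turn":-0.07},
    {"grip":0,"travel":[15,-35,8],"turn":-0.07},
    {"grip":0,"travel":[15,-35,8],"turn":-0.07},
  ],
)

```text
clock: 0.57
position: [0.3358, 0.3912, 0.2668]
eef_rot: [-1.199, -2.904, 0.001]
ft_force: [0.8, 0.3, -0.0]
finger_gap: 0.0918
```

>>> send_rows(
  plan=[
    {"grip":0,"travel":[15,-35,8],"turn":-0.07},
    {"grip":0,"travel":[15,-35,8],"turn":-0.07},
    {"grip":0,"travel":[15,-35,8],"turn":-0.07},
    {"grip":0,"travel":[15,-35,8],"turn":-0.07},
    {"grip":0,"travel":[15,-35,8],"turn":-0.07},
  ],
)

```text
clock: 0.98
position: [0.4107, 0.2162, 0.3071]
eef_rot: [-1.686, -2.65, -0.0]
ft_force: [0.6, 1.2, -0.8]
finger_gap: 0.0914
```

>>> send_rows(
  plan=[
    {"grip":0,"travel":[15,-35,4],"turn":-0.07},
    {"grip":0,"travel":[15,-35,4],"turn":-0.07},
    {"grip":0,"travel":[15,-35,0],"turn":-0.07},
    {"grip":0,"travel":[15,-35,0],"turn":-0.07},
    {"grip":0,"travel":[15,-35,0],"turn":-0.07},
  ],
)

```text
clock: 1.4
position: [0.4857, 0.0413, 0.3149]
eef_rot: [2.122, 2.317, 0.001]
ft_force: [0.9, -0.4, -0.3]
finger_gap: 0.0918
```

```bash
python3 - <<'E'
from h import *
s=observe(); print(s['clock'],s['position'],s['eef_rot'],np.abs(s['qvel']).max())
im=read_camera('wrist'); save('w1.png',im); np.savez('w1.npz',im=im,p=s['position'],r=s['eef_rot'])
E
```

```text
1.4 [0.48565016 0.04131193 0.31491913] [2.12190028e+00 2.31667629e+00 8.18393274e-04] 0.617820181287729
```

View pics/w1.png

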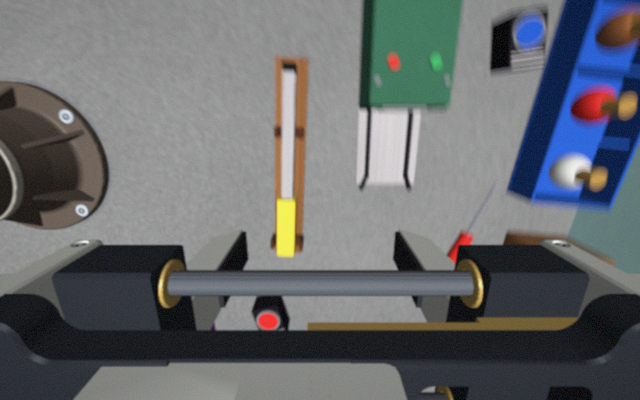

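The wrist view shows the stick lying in the rest (tip near (289,65), handle end near (286,255)), the box with its front top edge at row ~105, the apron running to (387,187), and the red lens at (268,321). The arm was still moving, so I take one settled picture and measure on that.

```bash
python3 - <<'E'
from h import *
read_camera('wrist')
s=observe(); print(s['clock'],s['position'],s['eef_rot'],np.abs(s['qvel']).max())
im=read_camera('wrist'); save('w2.png',cv2.resize(im[40:270,220:480],None,fx=3,fy=2.6,interpolation=cv2.INTER_CUBIC)); np.savez('w2.npz',im=im,p=s['position'],r=s['eef_rot'])
c=cam('wrist',dict(position=s['position'],eef_rot=s['eef_rot']))
hsv=cv2.cvtColor(im,cv2.COLOR_RGB2HSV)
def blobs(nm,lo,hi,z,roi=None,n=3):
    m=cv2.inRange(hsv,lo,hi)
    if roi: 
        k=np.zeros_like(m);k[roi[1]:roi[3],roi[0]:roi[2]]=255;m&=k
    cs,_=cv2.findContours(m,cv2.RETR_EXTERNAL,cv2.CHAIN_APPROX_NONE)
    for q in sorted(cs,key=cv2.contourArea)[::-1][:n]:
        if cv2.contourArea(q)<30: continue
        w=np.array([onz(c,u,v,z)[:2] for u,v in q[:,0]],np.float32)*1000
        r=cv2.minAreaRect(w)
        print(nm,cv2.contourArea(q),np.round(r[0]),np.round(r[1]),round(r[2],1),'box',cv2.boxPoints(r).round().tolist(), q[:,0].min(0),q[:,0].max(0))
blobs('yellow',(22,120,100),(35,255,255),.054,(200,150,400,270))
blobs('green',(65,90,20),(90,255,200),.108,(340,0,480,130))
blobs('redlens',(0,150,120),(6,255,255),.047,(200,280,400,345))
blobs('redlens2',(174,150,120),(180,255,255),.047,(200,280,400,345))
E
```

```text
1.5 [0.48691619 0.03647462 0.31506533] [ 2.13027118e+00  2.30535009e+00 -1.08964908e-03] 0.10076920792565279
yellow 1047.0 [437. -58.] [ 32. 105.] 2.9 box [[419.0, -6.0], [424.0, -111.0], [456.0, -109.0], [450.0, -4.0]] [275 190] [295 250]
green 8746.5 [574. 191.] [109. 105.] 5.4 box [[515.0, 238.0], [525.0, 134.0], [633.0, 144.0], [624.0, 248.0]] [358   0] [456  99]
redlens 204.5 [ 414. -253.] [33. 34.] 35.1 box [[391.0, -249.0], [410.0, -276.0], [437.0, -257.0], [417.0, -230.0]] [260 309] [278 324]
```

View pics/w2.png

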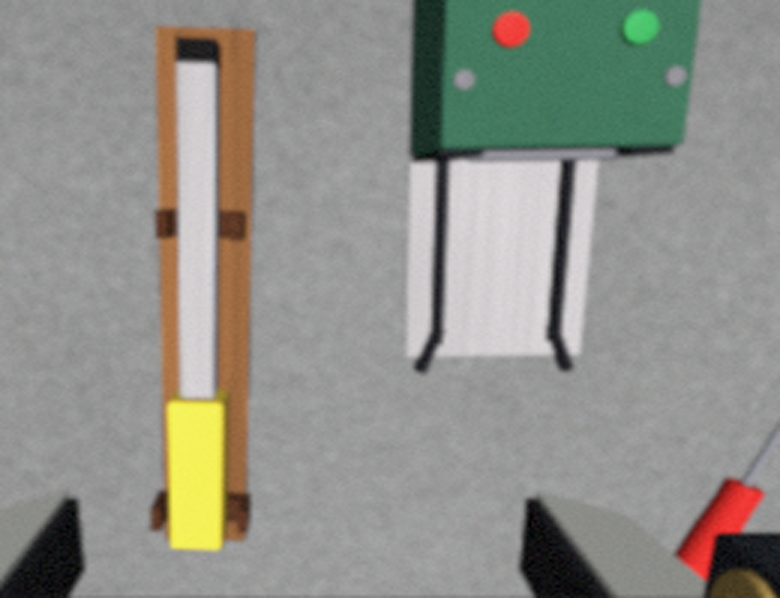

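Clear view: the stick is yawed ~3° from world +y, and the box ~5°. The guide strips run from (368,101) to (366,167) and from (409,101) to (405,167). Next I fit the guide strips, box edges and shaft.

```bash
python3 - <<'E'
from h import *
d=np.load('w2.npz'); im=d['im']; c=cam('wrist',dict(position=d['p'],eef_rot=d['r']))
g=cv2.cvtColor(im,cv2.COLOR_RGB2GRAY).astype(float)
L=[];Rr=[]
for v in range(106,160):
    for lst,(a,b) in ((L,(358,380)),(Rr,(395,420))):
        w=np.clip(150-g[v,a:b],0,None); 
        if w.sum()>50: lst.append(onz(c,(w*np.arange(a,b)).sum()/w.sum(),v,.012)[:2]*1000)
for l in (L,Rr):
    l=np.array(l,np.float32); vx,vy,x0,y0=cv2.fitLine(l,cv2.DIST_HUBER,0,.01,.01).ravel()
    s=1 if vy>0 else -1
    print('strip dir',vx*s,vy*s,'yaw-90 deg',np.degrees(np.arctan2(-vx*s,vy*s)),'x at y=80',x0+(80-y0)*vx/vy, l[:,1].min(),l[:,1].max())
# green top/front edge & shaft
hsv=cv2.cvtColor(im,cv2.COLOR_RGB2HSV)
gr=cv2.inRange(hsv,(65,90,70),(90,255,255))
pts=[]
for u in range(375,445,2):
    vs=np.where(gr[:125,u])[0]; pts.append(onz(c,u,vs.max()+.5,.108)[:2]*1000)
pts=np.array(pts,np.float32); print('front edge',cv2.fitLine(pts,cv2.DIST_HUBER,0,.01,.01).ravel())
for v in (10,40,70,90):
    us=np.where(gr[v,355:475])[0]+355; print(v,us.min(),us.max(),onz(c,us.min()-.5,v,.108)[:2]*1000,onz(c,us.max()+.5,v,.108)[:2]*1000)
# apron end: bright
br=cv2.inRange(hsv,(0,0,165),(180,40,255))
for u in (372,380,388,396,402):
    vs=np.where(br[100:200,u])[0]+100; print('apron end',onz(c,u,vs.max()+.5,.004)[:2]*1000,'top',onz(c,u,vs.min()-.5,.004)[:2]*1000)
P=[]
for v in range(62,190):
    us=np.where(br[v,270:310])[0]+270
    if len(us): P.append(onz(c,us.mean(),v,.046)[:2]*1000)
P=np.array(P,np.float32);print('shaft',cv2.fitLine(P,cv2.DIST_HUBER,0,.01,.01).ravel(),P[0],P[-1])
P=[]
ye=cv2.inRange(hsv,(22,120,100),(35,255,255))
for v in range(195,245):
    us=np.where(ye[v,265:305])[0]+265
    P.append(onz(c,us.mean(),v,.054)[:2]*1000)
P=np.array(P,np.float32);print('handle',cv2.fitLine(P,cv2.DIST_HUBER,0,.01,.01).ravel(),P[0],P[-1])
E
```

```text
strip dir -0.09692729 0.9952915 yaw-90 deg 5.562258 x at y=80 557.5125 45.920784 129.06879
strip dir -0.096910566 0.9952931 yaw-90 deg 5.5612946 x at y=80 623.2318 51.01565 134.18463
front edge [9.9556100e-01 9.4118319e-02 5.9541870e+02 1.4325084e+02]
10 369 455 [526.13701135 229.31082153] [624.27772308 237.01475569]
40 368 452 [528.89614425 199.19921105] [627.52081058 206.93724741]
70 367 440 [531.8175844  167.31627136] [620.20363831 174.24730287]
90 367 446 [534.67470218 145.06183786] [632.13992132 152.70198912]
apron end [577.69911299  13.79513548] top [561.19339442 136.65120686]
apron end [591.42642477  14.86923738] top [573.86496579 137.64429254]
apron end [604.88903913  17.69032666] top [586.53686191 138.63740367]
apron end [618.60207929  18.76333639] top [599.2090828  139.63054025]
apron end [628.88710898  19.56811322] top [608.71346159 140.37540939]
shaft [ 4.0602323e-02 -9.9917537e-01  4.2866354e+02  1.2043181e+02] [424.3818  174.36948] [433.81122   -6.245979]
handle [ 3.7996277e-02 -9.9927789e-01  4.3742941e+02 -6.7724213e+01] [435.0721   -13.686956] [438.52194 -98.58271]
```

>>> send_rows(
  plan=[
    {"grip":0,"travel":[-6,-34,-4],"turn":0},
    {"grip":0,"travel":[-6,-34,-4],"turn":0},
    {"grip":0,"travel":[-6,-34,-4],"turn":0},
    {"grip":0,"travel":[-6,-34,-4],"turn":0},
    {"grip":0,"travel":[-6,-34,-4],"turn":0},
  ],
)

```text
clock: 1.97
position: [0.4549, -0.1269, 0.2945]
eef_rot: [-2.115, -2.323, -0.001]
ft_force: [0.9, 0.4, 0.0]
finger_gap: 0.0919
```

>>> send_rows(
  plan=[
    {"grip":0,"travel":[-7,-34,-4],"turn":0},
    {"grip":0,"travel":[-7,-34,-4],"turn":0},
    {"grip":0,"travel":[-7,-34,-4],"turn":0},
    {"grip":0,"travel":[-6,-26,-4],"turn":0},
    {"grip":0,"travel":[-6,-20,-4],"turn":0},
  ],
)

```text
clock: 2.38
position: [0.422, -0.2761, 0.2745]
eef_rot: [2.118, 2.32, -0.0]
ft_force: [-0.8, 0.3, 0.9]
finger_gap: 0.092
```

```bash
python3 - <<'E'
from h import *
read_camera('wrist')
s=observe(); print(s['clock'],s['position'],s['eef_rot'],np.abs(s['qvel']).max())
im=read_camera('wrist'); save('w3.png',im); np.savez('w3.npz',im=im,p=s['position'],r=s['eef_rot'])
E
```

```text
2.4333 [ 0.42010946 -0.27928207  0.27406041] [ 2.12175372  2.31630409 -0.00303237] 0.1302657152139361
```

View pics/w3.png

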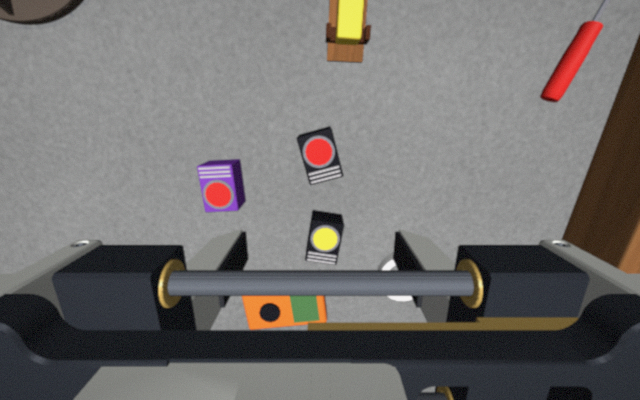

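The red module is in clear view, at (319,155): lens (318,152), long axis tilted slightly, stripes at its lower end. The purple and yellow ones are at (220,186) and (324,238).

```bash
python3 - <<'E'
from h import *
d=np.load('w3.npz'); im=d['im']; c=cam('wrist',dict(position=d['p'],eef_rot=d['r']))
save('w3c.png',cv2.resize(im[110:200,270:370],None,fx=6,fy=6,interpolation=cv2.INTER_CUBIC))
hsv=cv2.cvtColor(im,cv2.COLOR_RGB2HSV); g=cv2.cvtColor(im,cv2.COLOR_RGB2GRAY)
m=((g<75)|(hsv[...,1]>120)).astype(np.uint8)*255
k=np.zeros_like(m);k[115:195,280:360]=255;m&=k
m=cv2.morphologyEx(m,cv2.MORPH_CLOSE,np.ones((7,7)))
cs,_=cv2.findContours(m,cv2.RETR_EXTERNAL,cv2.CHAIN_APPROX_NONE); q=max(cs,key=cv2.contourArea)
for z in (.046,):
    w=np.array([onz(c,u,v,z)[:2] for u,v in q[:,0]],np.float32)*1000; r=cv2.minAreaRect(w); print(z,r,cv2.boxPoints(r).round())
a=cv2.approxPolyDP(q,4,True)[:,0]; print(a.tolist(),[onz(c,u,v,.046)[:2].round(4).tolist() for u,v in a])
red=cv2.inRange(hsv,(0,150,100),(8,255,255))&k
M=cv2.moments(red); print('lens',M['m10']/M['m00'],M['m01']/M['m00'],onz(c,M['m10']/M['m00'],M['m01']/M['m00'],.048))
R0=R.from_rotvec(d['r']).as_matrix(); print('tool y',R0[:,1],'yaw deg',np.degrees(np.arctan2(R0[1,1],R0[0,1])))
E
```

```text
0.046 ((414.60284423828125, -253.77670288085938), (47.96173095703125, 59.75160598754883), 20.101396560668945) [[ 382. -234.]
 [ 402. -290.]
 [ 447. -274.]
 [ 427. -217.]]
[[329, 127], [297, 138], [308, 177], [309, 171], [339, 165]] [[0.4257, -0.219], [0.3838, -0.2372], [0.4027, -0.29], [0.4034, -0.2812], [0.4445, -0.2691]]
lens 318.31322957198444 151.42023346303503 [ 0.41415544 -0.25245396  0.048     ]
tool y [ 0.99616345  0.08750452 -0.00115581] yaw deg 5.020063389705257
```

View pics/w3c.png

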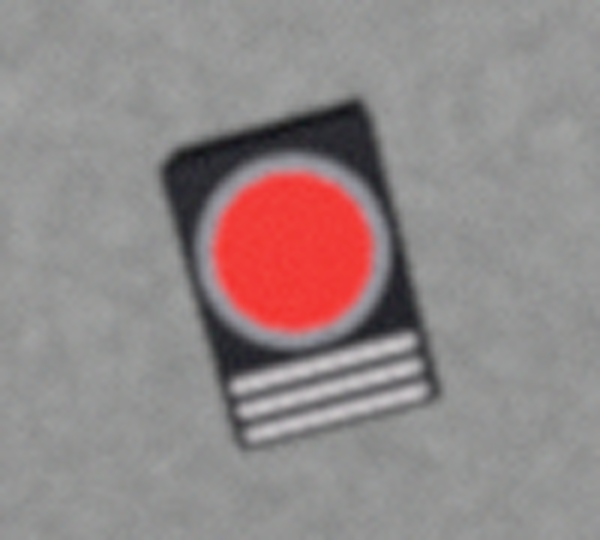

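```bash
python3 - <<'E'
from h import *
d=np.load('w3.npz'); c=cam('wrist',dict(position=d['p'],eef_rot=d['r']))
px=[(297.5,137.5),(330.3,127.5),(343,175.8),(310.5,184.5)]
P=np.array([onz(c,u,v,.046)[:2]*1000 for u,v in px]); print(P.round(1),P.mean(0))
for i in range(4):
    e=P[(i+1)%4]-P[i]; print(np.linalg.norm(e).round(1),np.degrees(np.arctan2(e[1],e[0])).round(1))
E
```

```text
[[ 384.4 -236.4]
 [ 427.5 -219.4]
 [ 451.8 -283.9]
 [ 407.  -300.6]] [ 417.69611033 -260.09225149]
46.3 21.5
68.9 -69.3
47.8 -159.6
68.0 109.4
```

>>> send_rows(
  plan=[
    {"grip":0,"travel":[-1,3,-30],"turn":0.0544},
    {"grip":0,"travel":[-1,3,-35],"turn":0.0544},
    {"grip":0,"travel":[-1,3,-35],"turn":0.0544},
    {"grip":0,"travel":[-1,3,-35],"turn":0.0544},
    {"grip":0,"travel":[0,3,-25],"turn":0.0544},
  ],
)

```text
clock: 2.9
position: [0.418, -0.257, 0.1121]
eef_rot: [-1.775, -2.588, -0.001]
ft_force: [0.3, -0.4, -0.0]
finger_gap: 0.0916
```

>>> send_rows(
  plan=[
    {"grip":0,"travel":[0,0,-10],"turn":0},
    {"grip":0,"travel":[0,0,0],"turn":0},
    {"grip":0,"travel":[0,0,0],"turn":0},
  ],
)

```text
clock: 3.15
position: [0.4191, -0.2595, 0.1053]
eef_rot: [1.785, 2.585, 0.0]
ft_force: [-0.5, 0.1, 0.3]
finger_gap: 0.0916
```

```bash
python3 - <<'E'
from h import *
s=observe(); print(s['clock'],s['position'],np.abs(s['qvel']).max())
R0=R.from_rotvec(s['eef_rot']).as_matrix(); print('yaw deg',np.degrees(np.arctan2(R0[1,1],R0[0,1])))
E
```

```text
3.15 [ 0.41911837 -0.2595291   0.10534447] 0.025306758352432464
yaw deg 20.744984890673106
```

>>> send_rows(
  plan=[
    {"grip":0,"travel":[-1,0,-28],"turn":0},
    {"grip":0,"travel":[0,0,-28],"turn":0},
    {"grip":0,"travel":[0,0,-20],"turn":0},
    {"grip":0,"travel":[0,0,-9],"turn":0},
    {"grip":0,"travel":[0,0,0],"turn":0},
  ],
)

```text
clock: 3.57
position: [0.4178, -0.2598, 0.0197]
eef_rot: [-1.785, -2.585, -0.0]
ft_force: [-0.6, -0.2, 0.3]
finger_gap: 0.0919
```

>>> send_rows(
  plan=[
    {"grip":1,"travel":[0,0,0],"turn":0},
    {"grip":1,"travel":[0,0,0],"turn":0},
    {"grip":1,"travel":[0,0,0],"turn":0},
    {"grip":1,"travel":[0,0,0],"turn":0},
    {"grip":1,"travel":[0,0,0],"turn":0},
  ],
)

```text
clock: 3.98
position: [0.4179, -0.26, 0.0205]
eef_rot: [1.783, 2.585, 0.001]
ft_force: [-0.3, -0.1, -0.7]
finger_gap: 0.0628
```

>>> send_rows(
  plan=[
    {"grip":1,"travel":[0,0,0],"turn":0},
    {"grip":1,"travel":[0,0,0],"turn":0},
    {"grip":1,"travel":[0,0,0],"turn":0},
    {"grip":1,"travel":[0,0,0],"turn":0},
  ],
)

```text
clock: 4.32
position: [0.4176, -0.2598, 0.0199]
eef_rot: [1.784, 2.586, 0.0]
ft_force: [-1.5, -0.2, 5.5]
finger_gap: 0.0498
```

>>> send_rows(
  plan=[
    {"grip":1,"travel":[0,0,8],"turn":0},
    {"grip":1,"travel":[0,0,15],"turn":0},
    {"grip":1,"travel":[0,0,30],"turn":0},
    {"grip":1,"travel":[0,0,30],"turn":0},
  ],
)

```text
clock: 4.65
position: [0.4161, -0.2595, 0.1032]
eef_rot: [-1.783, -2.583, 0.002]
ft_force: [1.7, -0.0, -1.8]
finger_gap: 0.0498
```

>>> send_rows(
  plan=[
    {"grip":1,"travel":[10,20,20],"turn":-0.0265},
    {"grip":1,"travel":[16,30,20],"turn":-0.0265},
    {"grip":1,"travel":[18,34,0],"turn":-0.0265},
    {"grip":1,"travel":[18,34,0],"turn":-0.0265},
    {"grip":1,"travel":[18,34,0],"turn":-0.0265},
  ],
)

```text
clock: 5.07
position: [0.4979, -0.1062, 0.1436]
eef_rot: [1.953, 2.46, 0.001]
ft_force: [1.4, 0.0, -2.4]
finger_gap: 0.0498
```

>>> send_rows(
  plan=[
    {"grip":1,"travel":[18,34,0],"turn":-0.0265},
    {"grip":1,"travel":[18,34,0],"turn":-0.0265},
    {"grip":1,"travel":[18,34,0],"turn":-0.0265},
    {"grip":1,"travel":[18,34,0],"turn":-0.0265},
    {"grip":1,"travel":[14,24,0],"turn":-0.0265},
  ],
)

```text
clock: 5.48
position: [0.584, 0.0564, 0.1427]
eef_rot: [-2.107, -2.329, -0.001]
ft_force: [1.0, -0.1, -1.8]
finger_gap: 0.0496
```

>>> send_rows(
  plan=[
    {"grip":1,"travel":[8,14,-10],"turn":0},
    {"grip":1,"travel":[0,0,-20],"turn":0},
    {"grip":1,"travel":[0,0,-20],"turn":0},
    {"grip":1,"travel":[0,0,-15],"turn":0},
    {"grip":1,"travel":[0,0,0],"turn":0},
  ],
)

```text
clock: 5.9
position: [0.5889, 0.0662, 0.0749]
eef_rot: [-2.108, -2.325, 0.007]
ft_force: [-1.6, -0.3, -1.7]
finger_gap: 0.0497
```

```bash
python3 - <<'E'
from h import *
s=observe(); print(s['clock'],s['position'],np.abs(s['qvel']).max())
R0=R.from_rotvec(s['eef_rot']).as_matrix(); print('yaw deg',np.degrees(np.arctan2(R0[1,1],R0[0,1])))
im=read_camera('wrist'); save('w4.png',im); np.savez('w4.npz',im=im,p=s['position'],r=s['eef_rot'])
E
```

```text
5.9 [0.58891337 0.0662102  0.07491401] 0.0533158241393792
yaw deg 5.627807949089262
```

View pics/w4.png

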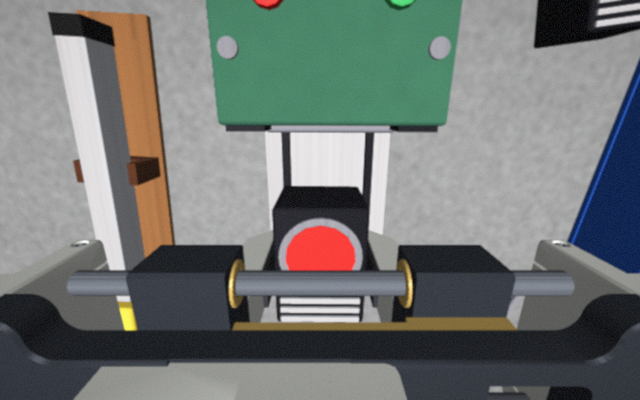

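The module is held squarely over the apron (lens (320,255)); the strips are at columns 287 and 368 on row 160. I check the lateral centring from this closer view.

```bash
python3 - <<'E'
from h import *
d=np.load('w4.npz'); im=d['im']; c=cam('wrist',dict(position=d['p'],eef_rot=d['r']))
save('w4c.png',cv2.resize(im[100:240,220:420],None,fx=4,fy=4,interpolation=cv2.INTER_CUBIC))
e=np.array([-.0969,.9953]);l=np.array([-e[1],-e[0]*-1]); l=np.array([-.9953,-.0969])
O=np.array([584.5,141.3])
def bx(p): q=p[:2]*1000-O; return (q@e).round(1),(q@l).round(1)
g=cv2.cvtColor(im,cv2.COLOR_RGB2GRAY).astype(float)
for v in (145,155,165,175):
    out=[]
    for a,b in ((276,300),(356,380)):
        w=np.clip(110-g[v,a:b],0,None); out.append(bx(onz(c,(w*np.arange(a,b)).sum()/w.sum(),v,.012)))
    print(v,out,(out[0][1]+out[1][1])/2)
print('tcp',bx(d['p']))
for u in (230,437): print('front top',bx(onz(c,u,124,.108)))
E
```

```text
145 [(np.float64(-20.0), np.float64(30.8)), (np.float64(-19.9), np.float64(-33.9))] -1.549999999999999
155 [(np.float64(-27.8), np.float64(30.9)), (np.float64(-27.7), np.float64(-33.8))] -1.4499999999999993
165 [(np.float64(-35.8), np.float64(31.1)), (np.float64(-35.7), np.float64(-33.9))] -1.3999999999999986
175 [(np.float64(-44.0), np.float64(30.9)), (np.float64(-43.8), np.float64(-33.8))] -1.4499999999999993
tcp (np.float64(-75.2), np.float64(2.9))
front top (np.float64(0.2), np.float64(42.3))
front top (np.float64(0.3), np.float64(-47.0))
```

View pics/w4c.png

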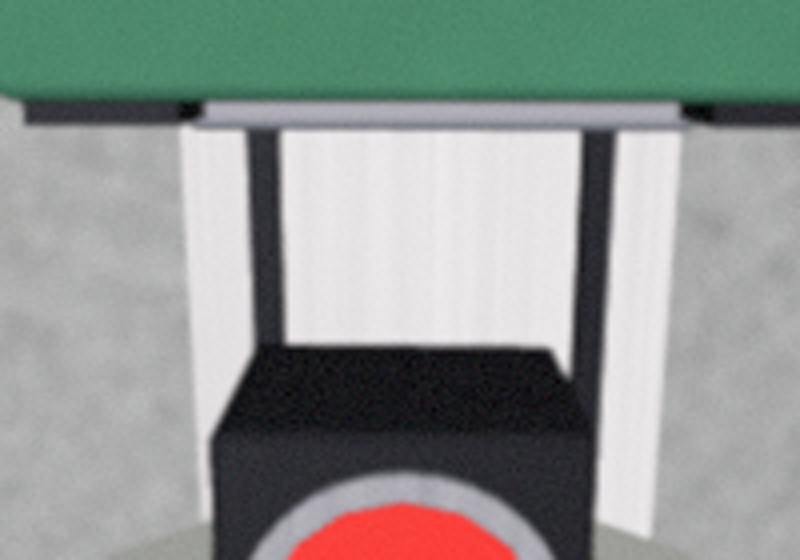

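>>> send_rows(
  plan=[
    {"grip":1,"travel":[4,0,-15],"turn":0},
    {"grip":1,"travel":[0,0,-15],"turn":0},
    {"grip":1,"travel":[0,0,-10],"turn":0},
    {"grip":1,"travel":[0,0,0],"turn":0},
    {"grip":1,"travel":[0,0,0],"turn":0},
  ],
)

```text
clock: 6.37
position: [0.5954, 0.0659, 0.0376]
eef_rot: [-2.11, -2.327, 0.001]
ft_force: [-0.2, -0.5, -2.2]
finger_gap: 0.0497
```

>>> send_rows(
  plan=[
    {"grip":1,"travel":[-2,0,-6],"turn":0},
    {"grip":1,"travel":[0,0,-4],"turn":0},
    {"grip":1,"travel":[0,0,0],"turn":0},
    {"grip":1,"travel":[0,0,-2],"turn":0},
    {"grip":1,"travel":[0,0,0],"turn":0},
  ],
)

```text
clock: 6.78
position: [0.5935, 0.0662, 0.0257]
eef_rot: [2.11, 2.327, 0.0]
ft_force: [0.1, -0.0, -2.6]
finger_gap: 0.0498
```

>>> send_rows(
  plan=[
    {"grip":1,"travel":[0,0,-1],"turn":0},
    {"grip":1,"travel":[0,0,-1],"turn":0},
    {"grip":1,"travel":[0,0,0],"turn":0},
  ],
)

```text
clock: 7.03
position: [0.5937, 0.0662, 0.024]
eef_rot: [2.11, 2.327, 0.001]
ft_force: [-0.1, 0.6, 2.2]
finger_gap: 0.0499
```

>>> send_rows(
  plan=[
    {"grip":0,"travel":[0,0,0],"turn":0},
    {"grip":0,"travel":[0,0,0],"turn":0},
    {"grip":0,"travel":[0,0,0],"turn":0},
    {"grip":0,"travel":[0,0,0],"turn":0},
    {"grip":0,"travel":[0,0,0],"turn":0},
  ],
)

```text
clock: 7.45
position: [0.5935, 0.0661, 0.0238]
eef_rot: [2.11, 2.327, 0.0]
ft_force: [0.3, 0.4, -0.1]
finger_gap: 0.0786
```

>>> send_rows(
  plan=[
    {"grip":0,"travel":[0,0,8],"turn":0},
    {"grip":0,"travel":[0,0,25],"turn":0},
    {"grip":0,"travel":[-5,-5,35],"turn":0},
    {"grip":0,"travel":[-18,-12,35],"turn":0},
    {"grip":0,"travel":[-30,-20,30],"turn":0},
  ],
)

```text
clock: 7.87
position: [0.5457, 0.0321, 0.1561]
eef_rot: [2.106, 2.328, 0.004]
ft_force: [1.1, -0.1, 1.0]
finger_gap: 0.0919
```

>>> send_rows(
  plan=[
    {"grip":0,"travel":[-35,-22,10],"turn":0},
    {"grip":0,"travel":[-30,-22,5],"turn":0},
    {"grip":0,"travel":[-20,-20,0],"turn":-0.03},
    {"grip":0,"travel":[-12,-10,0],"turn":-0.028},
    {"grip":0,"travel":[-7,-2,0],"turn":0},
  ],
)

```text
clock: 8.28
position: [0.4392, -0.0458, 0.1688]
eef_rot: [-2.182, -2.26, -0.002]
ft_force: [0.0, 0.1, -0.5]
finger_gap: 0.0913
```

```bash
python3 - <<'E'
from h import *
read_camera('side')
s=observe(); print(s['clock'],s['position'],np.abs(s['qvel']).max())
R0=R.from_rotvec(s['eef_rot']).as_matrix(); print('yaw deg',np.degrees(np.arctan2(R0[1,1],R0[0,1])))
im=read_camera('wrist'); save('w5.png',im); np.savez('w5.npz',im=im,p=s['position'],r=s['eef_rot'])
E
```

```text
8.3333 [ 0.43882125 -0.04499263  0.16848685] 0.04990256953839971
yaw deg 2.151133632921536
```

View pics/w5.png

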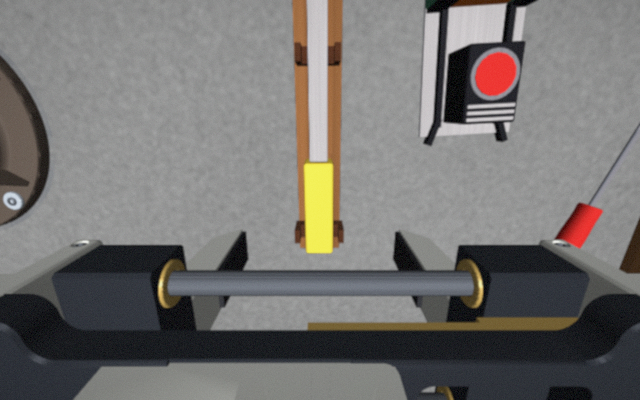

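The module stands squarely on the apron at (490,80) between the strips. The stick handle runs (318,163)–(319,252), almost centred under the jaws. I measure the handle's ends once more.

```bash
python3 - <<'E'
from h import *
d=np.load('w5.npz'); im=d['im']; c=cam('wrist',dict(position=d['p'],eef_rot=d['r']))
hsv=cv2.cvtColor(im,cv2.COLOR_RGB2HSV)
ye=cv2.inRange(hsv,(22,120,150),(35,255,255))
P=[]
vs=[v for v in range(150,262) if (ye[v,290:350]>0).sum()>15]
for v in vs[5:-5]:
    us=np.where(ye[v,290:350])[0]+290; P.append(np.r_[onz(c,us.min()-.5,v,.054)[:2],onz(c,us.max()+.5,v,.054)[:2]]*1000)
P=np.array(P); mid=((P[:,:2]+P[:,2:])/2).astype(np.float32)
print(cv2.fitLine(mid,cv2.DIST_HUBER,0,.01,.01).ravel(),np.linalg.norm(P[:,:2]-P[:,2:],axis=1).mean())
print(vs[0],vs[-1],onz(c,319,vs[0]-.5,.054)*1000,onz(c,319,vs[-1]+.5,.054)*1000)
E
```

```text
[ 3.5707943e-02 -9.9936229e-01  4.3660062e+02 -5.3203953e+01] 29.611861072657224
163 252 [435.72562989 -12.76884059  54.        ] [ 439.23648282 -111.35075044   54.        ]
```

>>> send_rows(
  plan=[
    {"grip":0,"travel":[-1,-4,-25],"turn":0},
    {"grip":0,"travel":[-1,-3,-35],"turn":0},
    {"grip":0,"travel":[0,0,-35],"turn":0},
    {"grip":0,"travel":[0,0,-25],"turn":0},
    {"grip":0,"travel":[0,0,0],"turn":0},
  ],
)

```text
clock: 8.8
position: [0.4372, -0.05, 0.0442]
eef_rot: [-2.171, -2.265, 0.008]
ft_force: [-0.6, 0.0, 0.9]
finger_gap: 0.0917
```

>>> send_rows(
  plan=[
    {"grip":0.2,"travel":[0,0,-12],"turn":0},
    {"grip":0.3,"travel":[0,0,-10],"turn":0},
    {"grip":0.3,"travel":[0,0,0],"turn":0},
    {"grip":0.3,"travel":[0,0,0],"turn":0},
  ],
)

```text
clock: 9.13
position: [0.4392, -0.0508, 0.0265]
eef_rot: [-2.176, -2.266, -0.0]
ft_force: [0.4, -0.4, -0.1]
finger_gap: 0.0697
```

>>> send_rows(
  plan=[
    {"grip":0.3,"travel":[-2,-1,-2],"turn":0},
    {"grip":0.3,"travel":[0,0,0],"turn":0},
    {"grip":1,"travel":[0,0,0],"turn":0},
    {"grip":1,"travel":[0,0,0],"turn":0},
    {"grip":1,"travel":[0,0,0],"turn":0},
  ],
)

```text
clock: 9.55
position: [0.4367, -0.0521, 0.0245]
eef_rot: [2.176, 2.265, 0.001]
ft_force: [0.9, -0.0, -0.1]
finger_gap: 0.049
```

>>> send_rows(
  plan=[
    {"grip":1,"travel":[0,0,0],"turn":0},
    {"grip":1,"travel":[0,0,0],"turn":0},
    {"grip":1,"travel":[0,0,0],"turn":0},
    {"grip":1,"travel":[0,0,0],"turn":0},
    {"grip":1,"travel":[0,0,0],"turn":0},
  ],
)

```text
clock: 9.97
position: [0.4366, -0.0521, 0.0243]
eef_rot: [2.176, 2.265, 0.0]
ft_force: [0.3, 0.3, 1.9]
finger_gap: 0.0298
```

>>> send_rows(
  plan=[
    {"grip":1,"travel":[0,0,0],"turn":0},
    {"grip":1,"travel":[0,0,0],"turn":0},
    {"grip":1,"travel":[0,0,0],"turn":0},
  ],
)

```text
clock: 10.22
position: [0.4366, -0.0521, 0.0242]
eef_rot: [2.176, 2.265, 0.0]
ft_force: [-0.4, 0.5, 2.7]
finger_gap: 0.0296
```

>>> send_rows(
  plan=[
    {"grip":1,"travel":[0,0,6],"turn":0},
    {"grip":1,"travel":[0,0,15],"turn":0},
    {"grip":1,"travel":[0,0,20],"turn":0},
    {"grip":1,"travel":[0,-10,20],"turn":0},
    {"grip":1,"travel":[5,-25,0],"turn":0},
  ],
)

```text
clock: 10.63
position: [0.4421, -0.0847, 0.0876]
eef_rot: [-2.171, -2.27, -0.004]
ft_force: [0.6, 0.1, -1.6]
finger_gap: 0.0299
```

>>> send_rows(
  plan=[
    {"grip":1,"travel":[15,-30,0],"turn":0.01},
    {"grip":1,"travel":[22,-30,0],"turn":0.01},
    {"grip":1,"travel":[25,-30,0],"turn":0.01},
    {"grip":1,"travel":[27,-25,0],"turn":0.01},
    {"grip":1,"travel":[27,-20,0],"turn":0.01},
  ],
)

```text
clock: 11.05
position: [0.5578, -0.225, 0.0855]
eef_rot: [2.121, 2.317, -0.001]
ft_force: [0.1, 0.1, -0.9]
finger_gap: 0.0303
```

>>> send_rows(
  plan=[
    {"grip":1,"travel":[27,-5,0],"turn":0.01},
    {"grip":1,"travel":[25,0,0],"turn":0},
    {"grip":1,"travel":[12,0,0],"turn":0},
    {"grip":1,"travel":[0,0,0],"turn":0},
    {"grip":1,"travel":[0,0,0],"turn":0},
  ],
)

```text
clock: 11.47
position: [0.621, -0.227, 0.0847]
eef_rot: [-2.107, -2.329, 0.002]
ft_force: [-0.7, 0.4, -1.8]
finger_gap: 0.0297
```

```bash
python3 - <<'E'
from h import *
s=observe(); print(s['clock'],s['position'],s['ft_force'],s['ft_torque'],np.abs(s['qvel']).max())
R0=R.from_rotvec(s['eef_rot']).as_matrix(); print('yaw deg',np.degrees(np.arctan2(R0[1,1],R0[0,1])))
for n in('wrist','side'):
    im=read_camera(n); save(n+'6.png',im); np.savez(n+'6.npz',im=im,p=s['position'],r=s['eef_rot'])
E
```

```text
11.4667 [ 0.62102916 -0.22703288  0.08473978] [-0.68985605  0.44421927 -1.77483355] [-0.17742536  0.03363649 -0.02578573] 0.04091074964861203
yaw deg 5.748707167225113
```

View pics/wrist6.png

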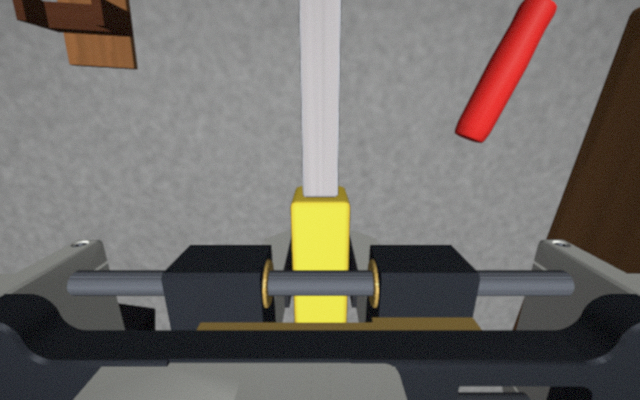

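View pics/side6.png

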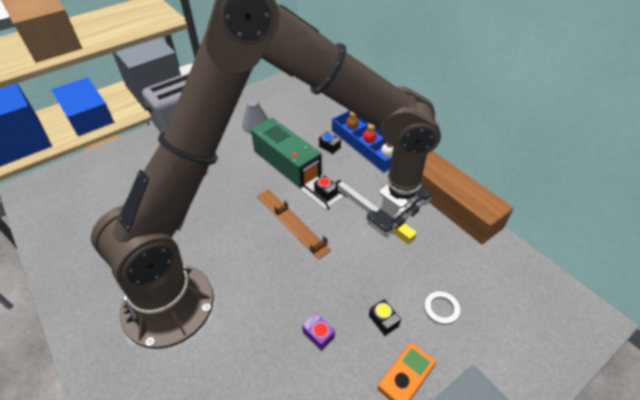

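The wrist view shows the shaft running straight up the image at columns 302–338, so it is true in the jaws. In the side view, the stick tip is at about (340,184), behind the module at (325,186). I check the stick's pitch by projecting the expected tip.

```bash
python3 - <<'E'
from h import *
S=cam('side'); C=cam('wrist',dict(position=np.load('wrist6.npz')['p'],eef_rot=np.load('wrist6.npz')['r']))
s=observe()
Rm=R.from_rotvec(s['eef_rot']).as_matrix(); y=Rm[:,1]; e=np.array([-y[1],y[0],0]); print(e)
g=s['position']*1000
O=np.array([586,141.4]); E_=np.array([-.0969,.9953]); l=np.array([-.9953,-.0969])
q=g[:2]-O; print('grasp box',q@E_,q@l)
for dz in (0,-10,-20):
    t=g+e*240.5+np.array([0,0,-4.2+26+dz]); print(dz,t.round(),proj(S,t/1000), 'tip box',(t[:2]-O)@E_,(t[:2]-O)@l)
im=np.load('side6.npz')['im']; save('side6c.png',cv2.resize(im[130:250,270:430],None,fx=5,fy=5,interpolation=cv2.INTER_CUBIC))
im=np.load('wrist6.npz')['im']; hsv=cv2.cvtColor(im,cv2.COLOR_RGB2HSV)
for v in (2,50,100,150):
    a=(hsv[v,290:350,2]>175).astype(int)*1; us=np.where(a)[0]+290; print(v,us.min(),us.max(),us.mean())
h=(-4.2+26)
for sx in (-50,20):
    p=g+e*(sx+90.5)+np.array([0,0,h]); print('pred',sx,proj(C,(p+y*9)/1000),proj(C,(p-y*9)/1000))
E
```

```text
[-0.09897488  0.99508873  0.        ]
grasp box -370.28509964972784 1.8606682840004414
0 [596.  12. 107.] [336.4494025  180.36145197] tip box -129.78450305472626 2.3622562169133374
-10 [596.  12.  97.] [336.39773703 182.59996511] tip box -129.78450305472626 2.3622562169133374
-20 [596.  12.  87.] [336.34663365 184.81412481] tip box -129.78450305472626 2.3622562169133374
2 300 339 319.5
50 301 338 319.5
100 302 338 320.0
150 303 337 320.0
pred -50 [337.01509229 194.51730236] [301.50918972 194.49234808]
pred 20 [339.98584367  39.52549377] [298.38470558  39.51061749]
```

View pics/side6c.png

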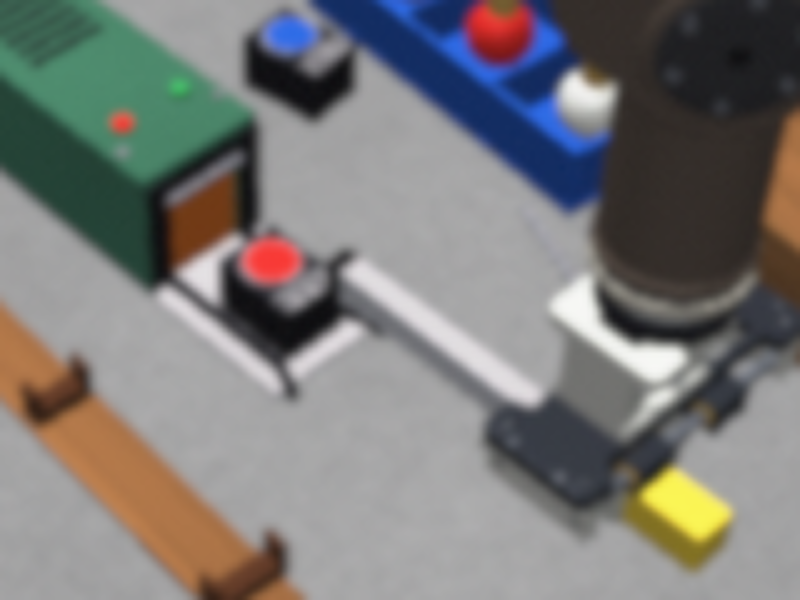

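>>> send_rows(
  plan=[
    {"grip":1,"travel":[2,0,-15],"turn":0},
    {"grip":1,"travel":[0,0,-20],"turn":0},
    {"grip":1,"travel":[0,0,-15],"turn":0},
    {"grip":1,"travel":[0,0,-10],"turn":0},
    {"grip":1,"travel":[0,0,0],"turn":0},
  ],
)

```text
clock: 11.98
position: [0.6213, -0.2264, 0.0224]
eef_rot: [-2.106, -2.326, 0.003]
ft_force: [-0.5, 0.5, -1.9]
finger_gap: 0.0301
```

>>> send_rows(
  plan=[
    {"grip":1,"travel":[0,0,-5],"turn":0},
    {"grip":1,"travel":[0,0,0],"turn":0},
    {"grip":1,"travel":[0,0,0],"turn":0},
  ],
)

```text
clock: 12.23
position: [0.6237, -0.2274, 0.0207]
eef_rot: [2.107, 2.329, 0.0]
ft_force: [0.1, -0.3, -1.4]
finger_gap: 0.03
```

>>> send_rows(
  plan=[
    {"grip":1,"travel":[-1,5,-2],"turn":0},
    {"grip":1,"travel":[-0.5,5,-1],"turn":0},
    {"grip":1,"travel":[-0.5,5,0],"turn":0},
    {"grip":1,"travel":[-0.5,5,0],"turn":0},
    {"grip":1,"travel":[-0.5,5,0],"turn":0},
  ],
)

```text
clock: 12.65
position: [0.6207, -0.2015, 0.0174]
eef_rot: [2.107, 2.33, 0.0]
ft_force: [-0.7, -1.4, -1.5]
finger_gap: 0.0296
```

>>> send_rows(
  plan=[
    {"grip":1,"travel":[-0.8,8,0],"turn":0},
    {"grip":1,"travel":[-0.8,8,0],"turn":0},
    {"grip":1,"travel":[-0.8,8,0],"turn":0},
    {"grip":1,"travel":[-0.8,8,0],"turn":0},
    {"grip":1,"travel":[-0.8,8,0],"turn":0},
  ],
)

```text
clock: 13.07
position: [0.6165, -0.1614, 0.0172]
eef_rot: [2.107, 2.33, -0.0]
ft_force: [1.2, -3.9, -1.6]
finger_gap: 0.0302
```

```bash
cat > st.py <<'E'
from h import *
s=observe(); g=s['position']*1000
O=np.array([586,141.4]); E_=np.array([-.0969,.9953]); l=np.array([-.9953,-.0969])
q=g[:2]-O; f=s['ft_force']
Rm=R.from_rotvec(s['eef_rot']).as_matrix(); y=Rm[:,1]
print('t',s['clock'],'tip',(q@E_+240.5).round(2),'lat',(q@l).round(2),'z',g[2].round(2),'Fpush',(-(f[:2]@E_)).round(2),'Flat',(f[:2]@l).round(2),'Fz',f[2].round(2),'yawerr',np.degrees(np.arctan2(y[1],y[0])).round(2)-5.56)
E
python3 st.py; python3 - <<'E'
from h import *
im=read_camera('side'); save('side7.png',cv2.resize(im[100:260,240:450],None,fx=3.5,fy=3.5,interpolation=cv2.INTER_CUBIC))
E
```

```text
t 13.0667 tip -63.88 lat -0.97 z 17.23 Fpush 3.97 Flat -0.82 Fz -1.56 yawerr 0.1800000000000006
```

View pics/side7.png

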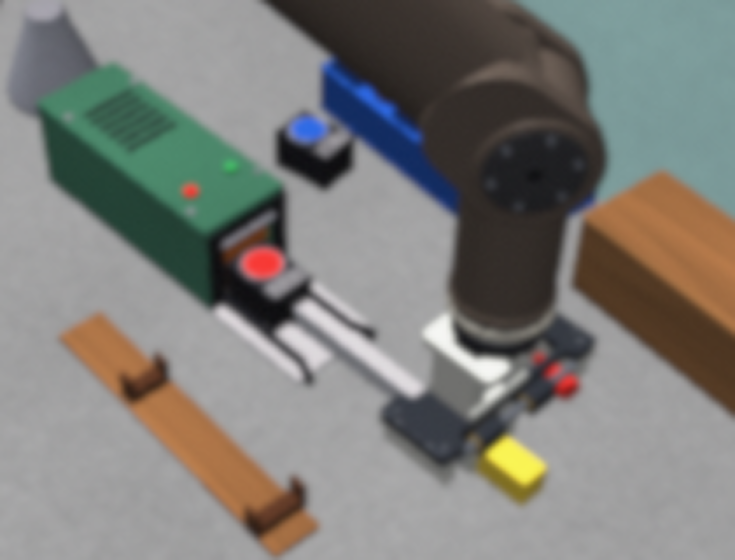

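The crop shows the module starting under the flap at (262,270), straight, with the stick squarely behind it. I keep pushing.

>>> send_rows(
  plan=[
    {"grip":1,"travel":[-1,10,0],"turn":0},
    {"grip":1,"travel":[-1,10,0],"turn":0},
    {"grip":1,"travel":[-1,10,0],"turn":0},
    {"grip":1,"travel":[-1,10,0],"turn":0},
    {"grip":1,"travel":[-1,10,0],"turn":0},
  ],
)

```text
clock: 13.53
position: [0.6117, -0.1135, 0.0176]
eef_rot: [2.108, 2.326, -0.001]
ft_force: [0.6, -5.8, -1.1]
finger_gap: 0.0301
```

```bash
python3 st.py
```

```text
t 13.5333 tip -15.64 lat -0.87 z 17.55 Fpush 5.86 Flat -0.0 Fz -1.12 yawerr 0.08000000000000007
```

>>> send_rows(
  plan=[
    {"grip":1,"travel":[-1,10,0],"turn":0},
    {"grip":1,"travel":[-1,10,0],"turn":0},
    {"grip":1,"travel":[-1,10,0],"turn":0},
    {"grip":1,"travel":[-1,10,0],"turn":0},
    {"grip":1,"travel":[-1,10,0],"turn":0},
  ],
)

```text
clock: 13.95
position: [0.6064, -0.0614, 0.0172]
eef_rot: [2.108, 2.329, -0.0]
ft_force: [0.5, -2.9, -2.3]
finger_gap: 0.0301
```

```bash
python3 st.py
```

```text
t 13.95 tip 36.68 lat -0.63 z 17.18 Fpush 2.98 Flat -0.26 Fz -2.3 yawerr 0.16000000000000014
```

>>> send_rows(
  plan=[
    {"grip":1,"travel":[-0.8,8,0],"turn":0},
    {"grip":1,"travel":[-0.8,8,0],"turn":0},
    {"grip":1,"travel":[-0.8,8,0],"turn":0},
    {"grip":1,"travel":[-0.6,6,0],"turn":0},
    {"grip":1,"travel":[0,0,0],"turn":0},
  ],
)

```text
clock: 14.37
position: [0.6032, -0.0294, 0.0169]
eef_rot: [-2.104, -2.331, -0.001]
ft_force: [-1.1, 3.9, -3.4]
finger_gap: 0.03
```

```bash
python3 st.py
```

```text
t 14.3667 tip 68.83 lat -0.54 z 16.88 Fpush -3.97 Flat 0.76 Fz -3.44 yawerr 0.29000000000000004
```

>>> send_rows(
  plan=[
    {"grip":1,"travel":[-0.2,2,0],"turn":0},
    {"grip":1,"travel":[-0.2,2,0],"turn":0},
    {"grip":1,"travel":[-0.2,2,0],"turn":0},
  ],
)

```text
clock: 14.62
position: [0.6029, -0.0269, 0.0173]
eef_rot: [2.108, 2.328, -0.001]
ft_force: [-0.1, -3.2, -3.3]
finger_gap: 0.0301
```

```bash
python3 st.py
```

```text
t 14.6167 tip 71.32 lat -0.5 z 17.25 Fpush 3.18 Flat 0.4 Fz -3.25 yawerr 0.1200000000000001
```

>>> send_rows(
  plan=[
    {"grip":1,"travel":[-0.2,2,0],"turn":0},
    {"grip":1,"travel":[-0.2,2,0],"turn":0},
    {"grip":1,"travel":[-0.2,2,0],"turn":0},
  ],
)

```text
clock: 14.87
position: [0.6023, -0.0203, 0.0172]
eef_rot: [2.108, 2.329, -0.0]
ft_force: [-1.1, -3.0, -1.9]
finger_gap: 0.0299
```

>>> send_rows(
  plan=[
    {"grip":1,"travel":[-0.2,2,0],"turn":0},
    {"grip":1,"travel":[-0.2,2,0],"turn":0},
    {"grip":1,"travel":[-0.2,2,0],"turn":0},
  ],
)

```text
clock: 15.12
position: [0.6017, -0.014, 0.0172]
eef_rot: [2.108, 2.33, 0.0]
ft_force: [0.2, -2.1, -2.7]
finger_gap: 0.03
```

```bash
python3 st.py
```

```text
t 15.1167 tip 84.33 lat -0.58 z 17.18 Fpush 2.09 Flat -0.01 Fz -2.74 yawerr 0.16000000000000014
```

>>> send_rows(
  plan=[
    {"grip":1,"travel":[-0.2,2,0],"turn":0},
    {"grip":1,"travel":[-0.2,2,0],"turn":0},
  ],
)

```text
clock: 15.28
position: [0.6013, -0.0103, 0.0172]
eef_rot: [2.107, 2.329, -0.0]
ft_force: [-0.3, -6.2, -2.3]
finger_gap: 0.03
```

>>> send_rows(
  plan=[
    {"grip":1,"travel":[-0.2,2,0],"turn":0},
    {"grip":1,"travel":[-0.2,2,0],"turn":0},
  ],
)

```text
clock: 15.45
position: [0.6009, -0.0073, 0.0173]
eef_rot: [2.108, 2.328, -0.001]
ft_force: [0.4, -7.3, -1.7]
finger_gap: 0.0302
```

```bash
python3 st.py
```

```text
t 15.45 tip 91.08 lat -0.47 z 17.31 Fpush 7.35 Flat 0.3 Fz -1.7 yawerr 0.1200000000000001
```

>>> send_rows(
  plan=[
    {"grip":1,"travel":[-0.1,1,0],"turn":0},
    {"grip":1,"travel":[-0.1,1,0],"turn":0},
  ],
)

```text
clock: 15.62
position: [0.6007, -0.0053, 0.0173]
eef_rot: [2.108, 2.328, -0.001]
ft_force: [0.7, -6.5, -2.7]
finger_gap: 0.0296
```

```bash
python3 st.py
```

```text
t 15.6167 tip 93.09 lat -0.44 z 17.29 Fpush 6.51 Flat -0.05 Fz -2.65 yawerr 0.1200000000000001
```

>>> send_rows(
  plan=[
    {"grip":1,"travel":[-0.1,1,0],"turn":0},
    {"grip":1,"travel":[-0.1,1,0],"turn":0},
  ],
)

```text
clock: 15.78
position: [0.6005, -0.0034, 0.0173]
eef_rot: [2.108, 2.328, -0.001]
ft_force: [0.6, -6.2, -2.9]
finger_gap: 0.0298
```

>>> send_rows(
  plan=[
    {"grip":1,"travel":[-0.1,1,0],"turn":0},
  ],
)

```text
clock: 15.87
position: [0.6004, -0.0024, 0.0173]
eef_rot: [2.108, 2.328, -0.001]
ft_force: [0.9, -6.3, -2.6]
finger_gap: 0.0295
```

```bash
python3 st.py
```

```text
t 15.8667 tip 96.02 lat -0.4 z 17.31 Fpush 6.34 Flat -0.29 Fz -2.63 yawerr 0.1200000000000001
```

>>> send_rows(
  plan=[
    {"grip":1,"travel":[-0.05,0.5,0],"turn":0},
  ],
)

```text
clock: 15.95
position: [0.6004, -0.0017, 0.0173]
eef_rot: [2.108, 2.328, -0.001]
ft_force: [-0.1, -6.7, -2.5]
finger_gap: 0.0299
```

>>> send_rows(
  plan=[
    {"grip":1,"travel":[-0.05,0.5,0],"turn":0},
  ],
)

```text
clock: 16.03
position: [0.6003, -0.0013, 0.0173]
eef_rot: [2.108, 2.328, -0.001]
ft_force: [0.1, -6.4, -1.6]
finger_gap: 0.0297
```

```bash
python3 st.py
```

```text
t 16.0333 tip 97.04 lat -0.4 z 17.3 Fpush 6.38 Flat 0.54 Fz -1.63 yawerr 0.1200000000000001
```

>>> send_rows(
  plan=[
    {"grip":1,"travel":[-0.05,0.5,0],"turn":0},
  ],
)

```text
clock: 16.12
position: [0.6003, -0.0009, 0.0173]
eef_rot: [2.108, 2.328, -0.001]
ft_force: [0.3, -6.0, -1.5]
finger_gap: 0.0298
```

>>> send_rows(
  plan=[
    {"grip":1,"travel":[-0.05,0.5,0],"turn":0},
  ],
)

```text
clock: 16.2
position: [0.6003, -0.0008, 0.0173]
eef_rot: [2.108, 2.327, -0.002]
ft_force: [-0.1, -9.2, -2.1]
finger_gap: 0.0299
```

```bash
python3 st.py
```

```text
t 16.2 tip 97.6 lat -0.43 z 17.34 Fpush 9.13 Flat 0.96 Fz -2.06 yawerr 0.11000000000000032
```

>>> send_rows(
  plan=[
    {"grip":1,"travel":[-0.05,0.4,0],"turn":0},
  ],
)

```text
clock: 16.28
position: [0.6002, -0.0008, 0.0174]
eef_rot: [2.108, 2.327, -0.002]
ft_force: [-0.6, -9.6, -1.8]
finger_gap: 0.0301
```

```bash
python3 st.py
```

```text
t 16.2833 tip 97.6 lat -0.38 z 17.36 Fpush 9.48 Flat 1.54 Fz -1.77 yawerr 0.09000000000000075
```

>>> send_rows(
  plan=[
    {"grip":1,"travel":[-0.05,0.6,0],"turn":0},
    {"grip":1,"travel":[0,0,0],"turn":0},
  ],
)

```text
clock: 16.45
position: [0.6002, -0.0008, 0.0175]
eef_rot: [2.108, 2.326, -0.003]
ft_force: [0.8, -9.2, -2.0]
finger_gap: 0.0298
```

```bash
python3 st.py
```

```text
t 16.45 tip 97.61 lat -0.4 z 17.46 Fpush 9.21 Flat 0.14 Fz -1.99 yawerr 0.0600000000000005
```

>>> send_rows(
  plan=[
    {"grip":1,"travel":[-0.1,1,0],"turn":0},
    {"grip":1,"travel":[0,0,0],"turn":0},
  ],
)

```text
clock: 16.62
position: [0.6002, -0.0007, 0.0175]
eef_rot: [2.108, 2.325, -0.004]
ft_force: [0.1, -12.6, -0.9]
finger_gap: 0.03
```

```bash
python3 st.py
```

```text
t 16.6167 tip 97.7 lat -0.37 z 17.54 Fpush 12.53 Flat 1.14 Fz -0.87 yawerr 0.03000000000000025
```

The force rose from 6.3 to 12.5 N with the tool stalled, about 10 mm after first contact, so the plunger is home. I draw the stick out.

>>> send_rows(
  plan=[
    {"grip":1,"travel":[0.3,-3,0],"turn":0},
    {"grip":1,"travel":[0.8,-8,0],"turn":0},
    {"grip":1,"travel":[1.5,-15,0],"turn":0},
    {"grip":1,"travel":[2,-20,0],"turn":0},
    {"grip":1,"travel":[2,-20,0],"turn":0},
  ],
)

```text
clock: 17.03
position: [0.6066, -0.0617, 0.0168]
eef_rot: [-2.103, -2.331, -0.002]
ft_force: [-0.0, -1.1, -2.1]
finger_gap: 0.0298
```

```bash
python3 st.py
```

```text
t 17.0333 tip 36.33 lat -0.83 z 16.84 Fpush 1.11 Flat 0.12 Fz -2.11 yawerr 0.33000000000000007
```

>>> send_rows(
  plan=[
    {"grip":1,"travel":[2,-20,0],"turn":0},
    {"grip":1,"travel":[2,-20,0],"turn":0},
    {"grip":1,"travel":[2,-20,0],"turn":0},
    {"grip":1,"travel":[2,-20,0],"turn":0},
    {"grip":1,"travel":[2,-20,0],"turn":0},
  ],
)

```text
clock: 17.45
position: [0.6169, -0.1635, 0.0172]
eef_rot: [-2.107, -2.33, -0.002]
ft_force: [1.4, -0.2, -1.4]
finger_gap: 0.0298
```

>>> send_rows(
  plan=[
    {"grip":1,"travel":[2,-25,0],"turn":0},
    {"grip":1,"travel":[2,-25,0],"turn":0},
    {"grip":1,"travel":[2,-20,0],"turn":0},
    {"grip":1,"travel":[0,-10,10],"turn":0},
    {"grip":1,"travel":[0,0,15],"turn":0},
  ],
)

```text
clock: 17.87
position: [0.621, -0.246, 0.0417]
eef_rot: [-2.111, -2.325, 0.003]
ft_force: [-0.7, -0.3, -2.0]
finger_gap: 0.0297
```

```bash
python3 st.py; python3 - <<'E'
from h import *
im=read_camera('side'); save('side8.png',cv2.resize(im[100:260,240:450],None,fx=3.5,fy=3.5,interpolation=cv2.INTER_CUBIC))
E
```

```text
t 17.8667 tip -148.45 lat 2.67 z 41.74 Fpush 0.19 Flat 0.76 Fz -2.0 yawerr -0.02999999999999936
```

View pics/side8.png

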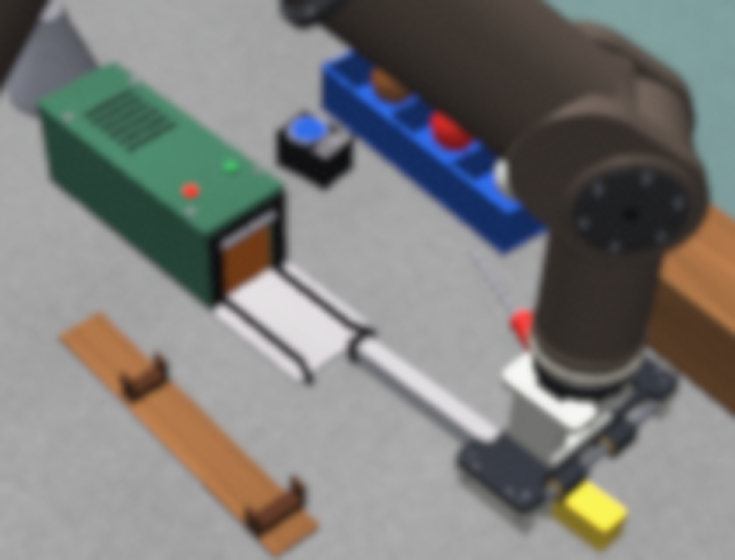

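The flap (orange, crop (248,255)) hangs closed, the apron is empty and the stick is clear in the gripper. I carry it back to the rest by the reverse route.

>>> send_rows(
  plan=[
    {"grip":1,"travel":[-10,0,20],"turn":0},
    {"grip":1,"travel":[-20,0,20],"turn":-0.01},
    {"grip":1,"travel":[-27,5,15],"turn":-0.01},
    {"grip":1,"travel":[-27,20,0],"turn":-0.01},
    {"grip":1,"travel":[-27,25,0],"turn":-0.01},
  ],
)

```text
clock: 18.33
position: [0.5112, -0.1936, 0.0985]
eef_rot: [2.154, 2.283, 0.003]
ft_force: [0.6, 0.3, -1.3]
finger_gap: 0.0302
```

>>> send_rows(
  plan=[
    {"grip":1,"travel":[-25,30,0],"turn":-0.01},
    {"grip":1,"travel":[-25,30,0],"turn":-0.01},
    {"grip":1,"travel":[-15,30,0],"turn":0},
    {"grip":1,"travel":[-6,25,0],"turn":0},
    {"grip":1,"travel":[-2,15,0],"turn":0},
  ],
)

```text
clock: 18.75
position: [0.4367, -0.0589, 0.0973]
eef_rot: [-2.17, -2.267, -0.002]
ft_force: [0.2, 0.6, -1.5]
finger_gap: 0.0301
```

>>> send_rows(
  plan=[
    {"grip":1,"travel":[0,10,0],"turn":0},
    {"grip":1,"travel":[0,0,0],"turn":0},
    {"grip":1,"travel":[0,0,0],"turn":0},
  ],
)

```text
clock: 19.0
position: [0.4393, -0.0529, 0.0975]
eef_rot: [2.174, 2.267, 0.001]
ft_force: [0.8, -1.0, -1.7]
finger_gap: 0.0297
```

```bash
python3 - <<'E'
from h import *
s=observe(); print(s['clock'],s['position'],s['ft_force'],np.abs(s['qvel']).max())
R0=R.from_rotvec(s['eef_rot']).as_matrix(); print('yaw deg',np.degrees(np.arctan2(R0[1,1],R0[0,1])))
im=read_camera('wrist'); save('w9.png',im); np.savez('w9.npz',im=im,p=s['position'],r=s['eef_rot'])
E
```

```text
19.0 [ 0.43927386 -0.05285388  0.09748199] [ 0.79769957 -1.03649257 -1.70857773] 0.030692568308046377
yaw deg 2.3876749581109364
```

View pics/w9.png

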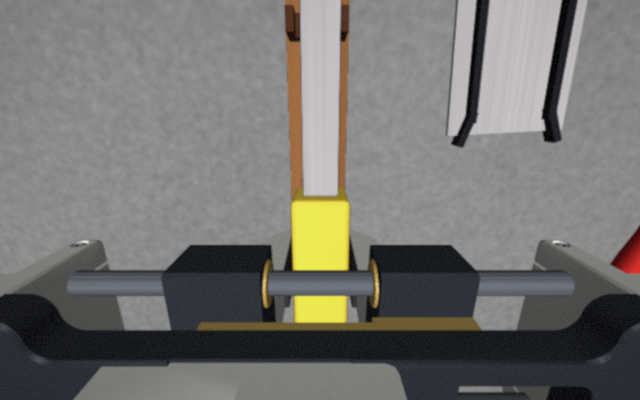

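The handle/shaft step is at row 195, columns 303–338, just as before the push, so the stick has not slipped in the grip. I lower it into the yokes.

>>> send_rows(
  plan=[
    {"grip":1,"travel":[-2.5,1,-15],"turn":-0.003},
    {"grip":1,"travel":[0,0,-15],"turn":0},
    {"grip":1,"travel":[0,0,0],"turn":0},
    {"grip":1,"travel":[0,0,0],"turn":0},
  ],
)

```text
clock: 19.38
position: [0.4358, -0.0535, 0.067]
eef_rot: [-2.182, -2.259, 0.002]
ft_force: [1.0, -0.0, -1.5]
finger_gap: 0.0297
```

>>> send_rows(
  plan=[
    {"grip":1,"travel":[1,1,-12],"turn":0.005},
    {"grip":1,"travel":[0,0,-12],"turn":0},
    {"grip":1,"travel":[0,0,-8],"turn":0},
    {"grip":1,"travel":[0,0,0],"turn":0},
    {"grip":1,"travel":[0,0,0],"turn":0},
  ],
)

```text
clock: 19.8
position: [0.4372, -0.0517, 0.0354]
eef_rot: [-2.175, -2.266, 0.001]
ft_force: [-0.0, 0.6, -1.7]
finger_gap: 0.0299
```

```bash
python3 - <<'E'
from h import *
s=observe(); print(s['clock'],s['position'],s['ft_force'],s['ft_torque'],np.abs(s['qvel']).max())
R0=R.from_rotvec(s['eef_rot']).as_matrix(); print('yaw deg',np.degrees(np.arctan2(R0[1,1],R0[0,1])))
E
```

```text
19.8 [ 0.43718222 -0.05168977  0.03544595] [-0.02768871  0.58723533 -1.73062365] [-0.12401621  0.05902704 -0.01692555] 0.013393921102634382
yaw deg 2.3483127211094925
```

>>> send_rows(
  plan=[
    {"grip":1,"travel":[0,0,-5],"turn":-0.003},
    {"grip":1,"travel":[0,0,-4],"turn":0},
    {"grip":1,"travel":[0,0,0],"turn":0},
    {"grip":1,"travel":[0,0,0],"turn":0},
  ],
)

```text
clock: 20.13
position: [0.4375, -0.0512, 0.0263]
eef_rot: [2.178, 2.264, 0.001]
ft_force: [0.7, -0.2, 0.4]
finger_gap: 0.0298
```

>>> send_rows(
  plan=[
    {"grip":1,"travel":[0,0,-1],"turn":0},
    {"grip":1,"travel":[0,0,0],"turn":0},
  ],
)

```text
clock: 20.3
position: [0.4374, -0.0513, 0.0253]
eef_rot: [2.178, 2.264, 0.001]
ft_force: [0.5, -2.2, 1.8]
finger_gap: 0.0299
```

>>> send_rows(
  plan=[
    {"grip":1,"travel":[0,0,-1],"turn":0},
    {"grip":1,"travel":[0,0,0],"turn":0},
  ],
)

```text
clock: 20.47
position: [0.4373, -0.0513, 0.0243]
eef_rot: [2.178, 2.264, 0.0]
ft_force: [0.9, -0.9, 2.2]
finger_gap: 0.0296
```

>>> send_rows(
  plan=[
    {"grip":0.3,"travel":[0,0,0],"turn":0},
    {"grip":0.3,"travel":[0,0,0],"turn":0},
    {"grip":0.3,"travel":[0,0,0],"turn":0},
    {"grip":0.3,"travel":[0,0,0],"turn":0},
    {"grip":0.3,"travel":[0,0,0],"turn":0},
  ],
)

```text
clock: 20.88
position: [0.437, -0.0511, 0.0241]
eef_rot: [-2.177, -2.264, 0.0]
ft_force: [0.4, -0.0, -0.6]
finger_gap: 0.0587
```

>>> send_rows(
  plan=[
    {"grip":0.3,"travel":[0,0,5],"turn":0},
    {"grip":0.3,"travel":[0,0,15],"turn":0},
    {"grip":0.3,"travel":[0,0,30],"turn":0},
    {"grip":0.3,"travel":[0,0,35],"turn":0},
    {"grip":0.3,"travel":[0,-10,35],"turn":0},
  ],
)

```text
clock: 21.3
position: [0.4361, -0.0603, 0.1453]
eef_rot: [-2.175, -2.264, 0.003]
ft_force: [0.9, 0.3, -0.1]
finger_gap: 0.0642
```

>>> send_rows(
  plan=[
    {"grip":0.3,"travel":[0,0,30],"turn":0},
    {"grip":0.3,"travel":[0,0,30],"turn":0},
    {"grip":0.3,"travel":[0,0,0],"turn":0},
    {"grip":0.3,"travel":[0,0,0],"turn":0},
  ],
)

```text
clock: 21.63
position: [0.4381, -0.061, 0.2058]
eef_rot: [2.176, 2.264, 0.006]
ft_force: [-0.7, 0.1, 0.1]
finger_gap: 0.0645
```

```bash
python3 - <<'E'
from h import *
s=observe(); print(s['clock'],s['position'],s['ft_force'],np.abs(s['qvel']).max())
im=read_camera('wrist'); save('w10.png',im); np.savez('w10.npz',im=im,p=s['position'],r=s['eef_rot'])
im2=read_camera('side'); save('side10.png',cv2.resize(im2[90:290,230:480],None,fx=3,fy=3,interpolation=cv2.INTER_CUBIC))
c=cam('wrist',s)
hsv=cv2.cvtColor(im,cv2.COLOR_RGB2HSV); ye=cv2.inRange(hsv,(22,120,150),(35,255,255))
vs=[v for v in range(100,262) if (ye[v,280:350]>0).sum()>12]
mid=[]
for v in vs[4:-4]:
    us=np.where(ye[v,280:350])[0]+280; mid.append(onz(c,us.mean(),v,.054)[:2]*1000)
print(cv2.fitLine(np.array(mid,np.float32),cv2.DIST_HUBER,0,.01,.01).ravel()); print(onz(c,316,vs[0]-.5,.054)*1000,onz(c,316,vs[-1]+.5,.054)*1000)
E
```

```text
21.6333 [ 0.43805603 -0.06100942  0.20576791] [-0.65876066  0.1414895   0.10094066] 0.04625614309578982
[ 3.7462603e-02 -9.9929804e-01  4.3670145e+02 -6.6017464e+01]
[431.40735862 -12.34852091  54.        ] [ 434.80989868 -111.50118469   54.        ]
```

View pics/w10.png

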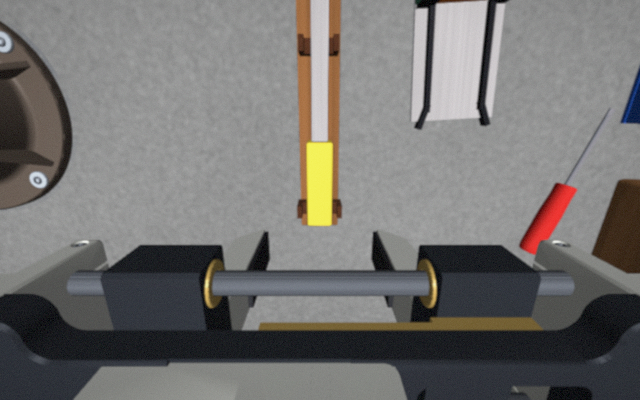

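View pics/side10.png

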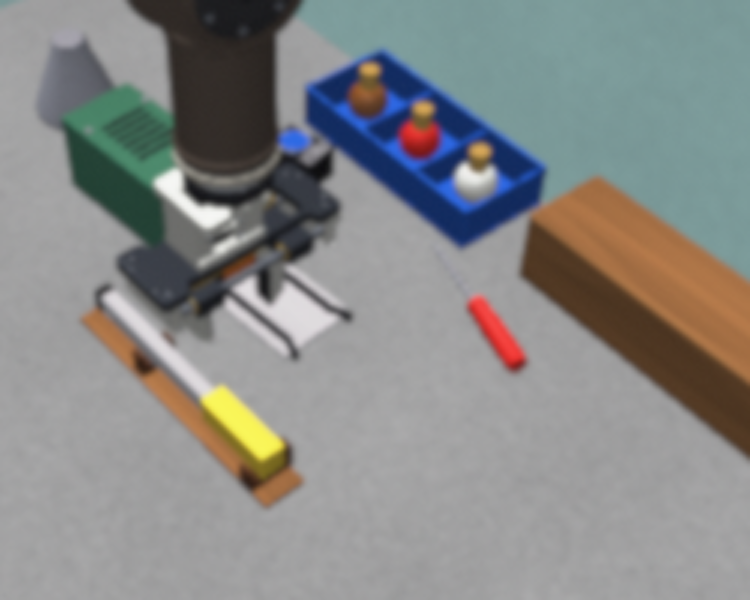

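Both views show the stick seated in its yokes. Its handle ends at y = -12 and -111.5 mm, as measured at the start. The apron is empty and the flap was seen closed. I hand the job in.

```bash
python3 - <<'E'
from workcell import *
print(close_job()); print(observe()['clock'])
E
```

```text
the job is handed in; nothing more can be done
None
the job is handed in; nothing more can be done
```

The red module is in the test box with the plunger pressed home, the stick is back in its rest, and I handed the job in at about 22 s of the 67 s.

- **Placing:** I set the module squarely on the apron, centred between the guide strips after correcting about 4 mm sideways from a close wrist view.
- **Pushing:** About 3 N slid the module along the tunnel. It met the plunger with the stick tip roughly 85–88 mm past the flap, and the push then held at about 6.5 N. About 10 mm later the tool stalled while the force rose to 9 N and then 12.5 N, which is the plunger bottoming. I stopped there, below the clamp's 18 N, and saw no further forward movement.
- **After the push:** The side view taken after drawing out showed the flap closed and the apron empty. The stick had not slipped in the grip, and its handle ends lie within about 0.5 mm of where they started in the rest. The gripper ended clear, above everything.

The plunger and clamp cannot be seen, so "fully home" and "clamp not moved" rest on force and position alone. The force stayed near 9.3 N for about 1 mm of extra commanded travel before it rose to 12.5 N, while the tool itself did not move. I took no closing picture of the yellow and blue modules, jar, mug, tape, meter or lamp head as a group, but nothing was touched on the way. No other check failed or disagreed.

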